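Release the slicer's carriage catch and run the carriage up

ROBOT

A 6-joint arm with a two-finger parallel gripper is mounted at the origin on the work surface. World frame = base frame: x ahead of the robot, y to its left, z up, the work surface at z = 0. Lengths are in mm, angles in rad, forces in N, time in s.
With the tool pointing down it reaches from about 300 to 775 mm from the base axis. Payload 14.6 kg.
Tool frame: the origin (TCP) lies midway between the tips of the shut fingers; the grasp point (between the pads) lies 19 mm behind it; z points along the fingers, y is the direction in which the jaws open and shut (so a half turn about z gives the same grasp; the last joint's range is limited). The gripper opens to 94 mm and grips with 3 to 60 N. Pads are 16 mm wide; open, the fingers measure 119 mm over their backs; the gripper's body (75 mm by 177 mm) begins 78 mm behind the grasp point.
Start: joints at [-1.345, 0.3, 1.521, -0, 1.321, -0.067], TCP at [158.742, -526.583, 174.146] pointing down, gripper open.
Joint ranges: [-3.03, 3.03], [-0.79, 2.21], [0.23, 2.52], [-1.04, 4.18], [0, 3.07], [-2.55, 2.55]. Speed limits (rad/s): [2.22, 2.22, 2.57, 3.14, 3.14, 3.14].

INTERFACE

Orientations are given as [roll, pitch, yaw] about the fixed x, y, z axes, in that order (R = Rz(yaw) Ry(pitch) Rx(roll)).
In Python, from cell import manip, camera gives the robot as it stands. The module is installed in compiled form; this text tells all that it offers.
- The arm moves only by the tool jog_arm, never from a script. Its argument "commands" is a list of rows, each a list of 7 numbers: the shift along the world's x, y, z in units of 1 m (1.0 is 1 m), then the turn, a rotation vector about the world's x, y, z in units of 120 degrees (1.0 is 120 degrees), then the opening, from 0 (shut) to 1 (fully open). In form: [[x, y, z, ax, ay, az, grip], ...]. A call has exactly 10 rows; each row is the pose to reach, as a shift and turn from the pose commanded when the call began; what a row does not reach only later rows make up. A row lasts 1/8 s, in which the tool goes at most 62.5 mm and 10.7 degrees, less where a joint would pass 70% of its speed; a pose out of reach is approached as far as the arm can. A call with a number of a shift or a turn outside -1 to 1 is refused whole. A call with a gripper value outside its range is refused whole. The fingers move at their own pace and stop on an object; "grip_force" is the grip in N (left out, the last holds). Time passes only in rows, so rows that repeat a pose let the fingers close, or fill a call up. It gives the time, the measured TCP pose, the force and the opening at its end, in the units of the state.
- manip.read_state(): the state, without advancing time (a new reading comes with each control period).
- camera(name): name is "scene" or "side" or "wrist"; returns a dict with "pixels" (384x512x3 uint8, blue, green, red), "vertical_fov" (degrees; the focal length in pixels is half the picture's height over the tangent of half this angle, whatever the lens; pixels are square), "cx", "cy" (the principal point, pixels), "rvec" (rotation vector, rad) and "tvec" (3), from world to camera coordinates, as OpenCV has them. Camera axes: x right, y down, z forward; pixel columns grow to the right and rows downward; lengths in mm; the calibration is good to about 2 mm. The wrist camera is an equidistant fisheye: a pixel r from the principal point sees the ray r / f radians off the axis. A picture is of the moment at which its call begins. There is no depth.
- manip.sign_off(): hands the job in, once; it reports no verdict.
The state is a dict: "clock": time; "joints": joint angles; "qd": joint speeds; "effort": joint torques, N m; "eef_pos": TCP position; "eef_rot": TCP orientation; "wrist_force": force on the tool from outside, world axes, zero at the start; "moment": the same for the moment, N m; "finger_gap": finger opening in mm.
Only numpy, scipy, OpenCV 4.12 (cv2) and the standard library are available. Lean on these libraries where they do the work, as an engineer would, in place of code of your own. Each camera call takes 0.05 s, during which the arm holds its last target.

TASK

Bring the loaf up to the blade of the bread slicer: with a fingertip hold down the sprung thumb plate of the carriage catch and, keeping it down, push the black tab so that the carriage slides past the catch. Then push the carriage on along its rail as far as it goes and draw away, the catch having sprung up again behind it. Only push the tab from behind, do not grip it, keep off the loaf and the blade, and leave everything else where it stands.

Things in the scene. Friction and masses are not known exactly. Their poses are not given: they have to be found in the camera images.
- slicer: Silver bread slicer fixed on the worktop. Origin at its underside. x: the way the carriage slides out of park (roughly away from the robot), y left, z up. In this frame (mm): base x -225..175, y -140..125, top z 30; motor tower y 56..125, x -20..160, to z 200; thickness stop plate y 40..46, x -200..-18, to z 160. mm figures below are in this frame, carriage parked, catch up.
- carriage (a joint): How far the food carriage has slid along slicer x, m: 0 parked, 0.130 at the end stop. Friction 1 to 3 N; it stays where left. Parked it is locked: after 2 mm of play the tab's foot meets the catch's nose. Carriage parked (mm): floor x -165..20, y -66..28, top z 47; rear wall x -165..-159, to z 92. It cannot lift off.
- tab_rear (a point): Middle of the rear (-x) face of the black push tab on the carriage's right side: x -150, y -108, z 78 mm parked; axes as the slicer's, moves with the carriage. The tab is an upright plate x -150..-140, y -132..-78, z 66..90, on a foot (x -150..-106, z 60..66) that reaches forward, 2.5 mm above the thumb plate.
- catch (a joint): How far the spring catch is pressed, m: 0 up (locked), 0.009 fully down. Beyond 0.0065 the carriage's foot clears its nose. Spring: 3 N at the top, 7.5 N fully down. With the carriage between about 0.015 and 0.050 the foot itself keeps the catch down by 6.5 mm; past 0.066 the catch is up again behind it.
- press_spot (a point): Middle of the ribbed spot on top of the catch's flat, level steel thumb plate: x -185, y -108, z 58 mm up, z 49 fully down; moves with it. The plate lies behind and under the push tab: x -216..-92, y -128..-76; grey plinth below it, top z 44. A finger can slide along it while pressing. The catch's nose stands 9 mm above its inner edge (x -104..-84, y -86..-76), square face to the robot.
- blade: Round steel blade, 170 mm in diameter, upright, its plane along the carriage's way, its origin at its centre: x 70, y 41, z 125 mm. Not to be touched.
- loaf: Brown loaf cake, 134 x 86 x 48 mm, standing loose on the carriage's floor between its rear wall and the blade; 0.2 to 0.4 kg; origin at the centre of its underside. It rides along; not to be touched.
- jam_jar: Jam jar, 60 mm across, 85 high, standing right of the slicer; origin at the centre of its underside. Bystander.
- end_holder: Black end-piece holder of the slicer, 90 x 70 x 55 mm, standing right of the slicer; origin at the centre of its underside. Bystander.
- bread_knife: Bread knife, 325 mm long, 17 mm high, lying across in front of the slicer's robot end; origin under the joint of handle and blade. Bystander.
- mug: Blue mug, 80 mm across, 92 high, at the left; origin at the centre of its underside. Bystander.
- sachets: White pack of sachets, 90 x 65 x 22 mm, at the right; origin at the centre of its underside. Bystander.
- fruit_can: Fruit can with a paper label, 100 mm across, 115 high, at the right; origin at the centre of its underside. Bystander.
- scraper: Dough scraper with wooden grip, 110 x 97 x 20 mm, lying at the left; origin under its grip's middle. Bystander.

How it is judged:
By the outcome, as a careful person would: the job done as asked, in the order asked, and still so for the second after the job is handed in, with the robot touching nothing.
It also fails if it takes over 38 s, if anything falls off the work surface, if the arm or the gripper's body presses on something with over 40 N, if the wrist force passes 120 N, or if a joint passes its speed limit or range.

## Working session

There is one attempt and no reset: what is moved stays moved. The work goes in short steps, Python scripts to look and compute and a tool call to move; the robot and the scene stay as the last step left them, time stands still between calls to the robot, and variables do not carry over. Pictures are saved under pics/ and viewed, and the job is handed in when it is done.

Besides the shell and the picture viewer there is one more tool, called after "Call:" in YAML: its name, and indented under it one key for each argument. jog_arm: Moves the arm, as the interface text tells. Its arguments: {"type":"object","properties":{"commands":{"type":"array","items":{"type":"array","items":{"type":"number"}}},"grip_force":{"type":"number"}},"required":["commands"]}

```bash
mkdir -p pics
cat > h.py <<'E'
import cv2,numpy as np
from cell import manip,camera
def snap(n,f):
    c=camera(n); cv2.imwrite('pics/'+f+'.png',c['pixels'])
    np.savez('pics/'+f+'.npz',**{k:np.array(v) for k,v in c.items()}); return c
E
python3 - <<'E'
from h import *
for n in ['scene','side','wrist']:
    c=snap(n,n+'0'); print(n,c['vertical_fov'],c['cx'],c['cy'],c['rvec'],c['tvec'])
print(manip.read_state())
E
```

```text
scene 44.71341190719244 258.6329311816168 184.20520971797802 [ 1.56322147  2.15889306 -0.70372409] [ 189.22643398 -357.84965716 2178.51909863]
side 47.43186996967281 251.48801313365422 189.68291950019466 [ 0.22577742 -2.62770934  1.5327271 ] [ 545.68013582  124.64214918 1491.39040316]
wrist 65.70646984690485 253.54421889853884 192.77280879538623 [-2.35686935  1.75185149  0.22003039] [-548.11806072  -24.44889866  391.39438266]
{'clock': 0.15, 'joints': array([-1.34460711e+00,  3.00365820e-01,  1.52142275e+00,  1.92846596e-05,
        1.32069937e+00, -6.66042737e-02]), 'qd': array([-0.00117309, -0.00055526, -0.00146271,  0.00118603, -0.00029128,
        0.00125214]), 'effort': array([ 4.16004223e-04, -5.31962585e+01, -3.52820599e+01,  7.07859616e-02,
        2.36096786e-02, -7.43140640e-05]), 'eef_pos': array([ 158.69576358, -526.37550677,  173.71107183]), 'eef_rot': array([-3.14070059e+00, -7.82249555e-05,  2.92788676e-01]), 'wrist_force': array([0.27615413, 0.05855322, 0.77361805]), 'moment': array([-0.00850105, -0.01587374, -0.02060524]), 'finger_gap': 94.31421327859933}
```

View pics/scene0.png

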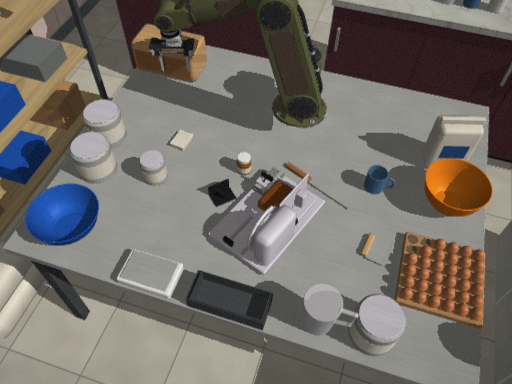

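View pics/side0.png

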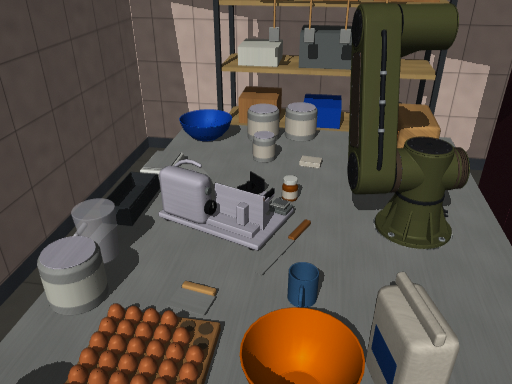

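View pics/wrist0.png

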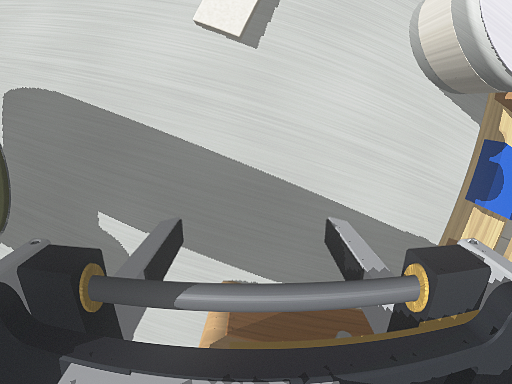

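The scene camera looks toward the robot. The slicer is around (270,218), with its robot end near (265,180) and the loaf at (272,195). The jar (244,162) and the black holder (221,192) stand on its right side. I'll zoom in next.

Run:
```python
from h import *
a=cv2.imread('pics/scene0.png')[140:280,195:355]; cv2.imwrite('pics/sz.png',cv2.resize(a,None,fx=5,fy=4.2857*1,interpolation=2)[:600] if 0 else cv2.resize(a,(640,560),interpolation=2))
a=cv2.imread('pics/side0.png')[145:255,150:310]; cv2.imwrite('pics/dz.png',cv2.resize(a,(800,550),interpolation=2))
```

```text
(no output)
```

View pics/sz.png

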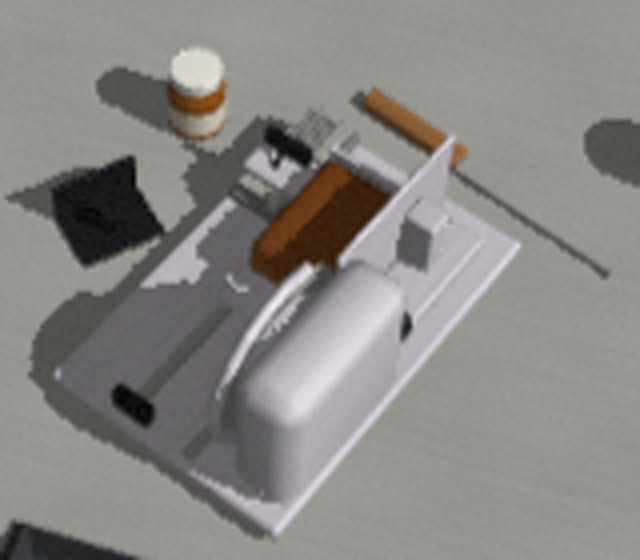

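View pics/dz.png

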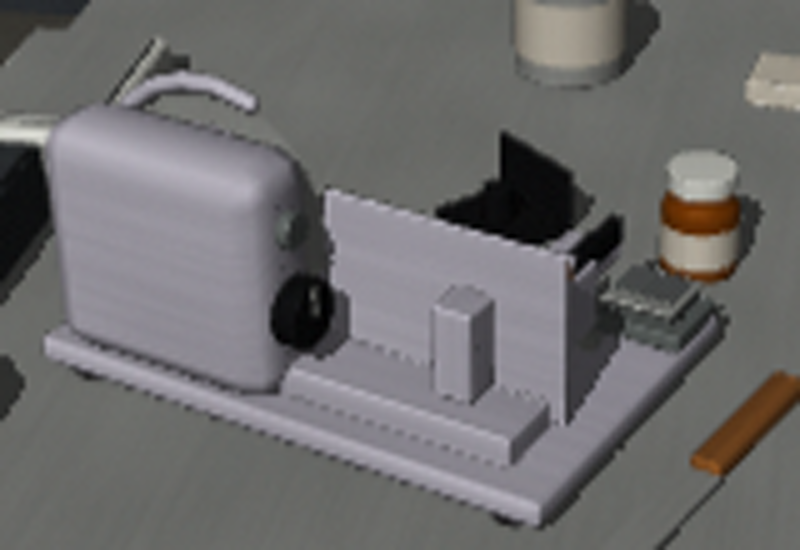

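```bash
cat >> h.py <<'E'
def ray(c,u,v,fish=False):
    f=192/np.tan(np.radians(float(c['vertical_fov']))/2)
    R,_=cv2.Rodrigues(np.array(c['rvec'],float)); t=np.array(c['tvec'],float)
    a,b=u-float(c['cx']),v-float(c['cy'])
    if fish:
        r=np.hypot(a,b); th=r/f; d=np.array([a/r*np.sin(th),b/r*np.sin(th),np.cos(th)])
    else: d=np.array([a/f,b/f,1])
    return -R.T@t, R.T@d
def onz(c,u,v,z,fish=False):
    o,d=ray(c,u,v,fish); return o+d*(z-o[2])/d[2]
def proj(c,P,fish=False):
    f=192/np.tan(np.radians(float(c['vertical_fov']))/2)
    R,_=cv2.Rodrigues(np.array(c['rvec'],float)); p=np.atleast_2d(P)@R.T+np.array(c['tvec'],float)
    q=p[:,:2]/p[:,2:]
    if fish:
        r=np.linalg.norm(p[:,:2],axis=1); q=p[:,:2]/r[:,None]*np.arctan2(r,p[:,2])[:,None]
    return q*f+[float(c['cx']),float(c['cy'])]
def fit(loc,w):  # 2d rigid
    loc,w=np.array(loc,float)[:,:2],np.array(w)[:,:2]; lc,wc=loc.mean(0),w.mean(0)
    H=(loc-lc).T@(w-wc); th=np.arctan2(H[0,1]-H[1,0],H[0,0]+H[1,1])
    R=np.array([[np.cos(th),-np.sin(th)],[np.sin(th),np.cos(th)]]); t=wc-R@lc
    return th,t,w-(loc@R.T+t)
def load(f): return dict(np.load('pics/'+f+'.npz'))
E
python3 - <<'E'
from h import *
s=load('scene0');d=load('side0')
loc=[(-225,125),(175,125),(175,-140),(-225,-140)]
w=[onz(s,u,v,30) for u,v in [(324.5,200.8),(263.2,272.2),(209.3,233.3),(259.5,169.5)]]
print(np.round(w)); print(fit(loc,w))
print(fit(loc[:3],w[:3]))
w2=[onz(d,150+u/5,145+v/5,30) for u,v in [(543,505),(45,340)]]
print(np.round(w2)); print(fit(loc[:2],w2))
# jar / holder tops
print('jar top',onz(s,195+197/4,140+65/4,85),'holder',onz(s,195+107/4,140+235/4,0), onz(s,195+160/4,140+232/4,10))
E
```

```text
[[ 502.  234.   30.]
 [ 869.   98.   30.]
 [ 781. -139.   30.]
 [ 434.  -56.   30.]]
(np.float64(-0.2945979807826283), array([672.33491644,  34.07843937]), array([[  8.37005534,  14.54205243],
       [ -7.55374669,  -4.87408977],
       [-18.2182524 ,  11.29135962],
       [ 17.40194375, -20.95932227]]))
(np.float64(-0.348430093609747), array([665.37050558,  43.81635809]), array([[ 5.12398866, -4.55991586],
       [-3.99618317, -3.54906426],
       [-1.12780549,  8.10898012]]))
[[490. 237.  30.]
 [860. 108.  30.]]
(np.float64(-0.3353852543668267), array([657.69572911,  46.42616056]), array([[ 3.59000599, -1.25130777],
       [-3.59000599,  1.25130777]]))
jar top [ 430.32222634 -122.28229167   85.        ] holder [ 600.77957227 -159.4461533     0.        ] [ 587.10692339 -108.00156462   10.        ]
```

Run:
```python
from h import *
c=load('wrist0'); o,d=ray(c,253.6,193,True); s=manip.read_state()
from scipy.spatial.transform import Rotation as Q
R=Q.from_euler('xyz',s['eef_rot']).as_matrix()
print('cam in tool',R.T@(o-s['eef_pos']),'axis',R.T@d)
# at yaw -.34 TCP (430,5,260): where is axis hit on z=60
R2=Q.from_euler('xyz',[np.pi,0,-.34]).as_matrix()
o2=np.array([430,5,260])+R2@(R.T@(o-s['eef_pos'])); d2=R2@R.T@d
print(o2,o2+d2*(60-o2[2])/d2[2])
```

```text
cam in tool [  71.61733675   -0.9667238  -210.58940423] axis [-0.24528777 -0.00120817  0.96944956]
[497.83996826 -17.97207401 470.58940423] [400.07128507  17.15507771  60.        ]
```

Call:
jog_arm:
  commands:
    - [0.02,0.05,0.04,0,0,-0.03,0]
    - [0.05,0.11,0.08,0,0,-0.06,0]
    - [0.08,0.17,0.086,0,0,-0.09,0]
    - [0.11,0.23,0.086,0,0,-0.12,0]
    - [0.14,0.29,0.086,0,0,-0.15,0]
    - [0.17,0.35,0.086,0,0,-0.19,0]
    - [0.2,0.41,0.086,0,0,-0.22,0]
    - [0.23,0.47,0.086,0,0,-0.26,0]
    - [0.26,0.53,0.086,0,0,-0.29,0]
    - [0.274,0.567,0.086,0,0,-0.302,0]
  grip_force: 20

```text
clock: 1.4
eef_pos: [422.0, 17.4, 260.2]
eef_rot: [-3.142, -0.0, -0.341]
wrist_force: [1.3, -1.0, 1.1]
finger_gap: 0.6
```

Run:
```python
from h import *
import time
c=snap('wrist','w1'); s=manip.read_state(); print(s['clock'],s['eef_pos'],s['eef_rot'],s['qd'],s['finger_gap'],s['joints'],s['wrist_force'])
a=cv2.imread('pics/w1.png'); cv2.imwrite('pics/w1z.png',cv2.resize(a,(768,576),interpolation=2))
```

```text
1.45 [423.40804026  22.90107813 259.78265399] [-3.14000428e+00  6.27814064e-04 -3.37805802e-01] [-0.14157795 -0.03498711  0.03900526 -0.00686825  0.00602336 -0.25049189] 0.5513564081347082 [-3.36055882e-02 -4.51580994e-02  1.71114957e+00  1.71122784e-03
  1.47572454e+00  1.87483449e+00] [ 0.0787901   3.14086972 -1.39111457]
```

View pics/w1z.png

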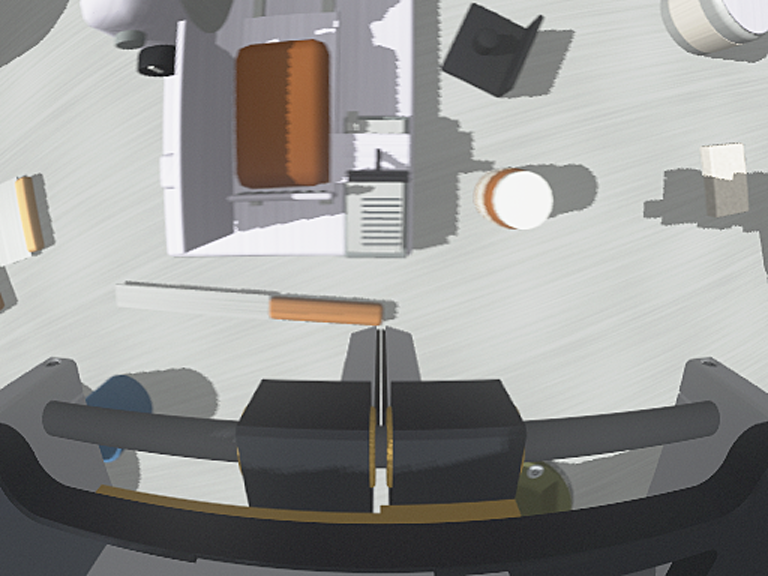

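The wrist view shows, in zoomed pixels, the ribbed thumb plate at x 347–408, y 183–255. The black tab edge is at y≈175, the nose at about (355,122), and the base's near edge at y≈255. The arm was still settling, so I'll retake the picture and measure on that.

Run:
```python
from h import *
for i in range(6): c=snap('wrist','w2')
s=manip.read_state(); print(s['clock'],s['eef_pos'],s['eef_rot'],np.abs(s['qd']).max())
a=cv2.imread('pics/w2.png')[0:190,100:300]; cv2.imwrite('pics/w2z.png',cv2.resize(a,(600,570),interpolation=cv2.INTER_CUBIC))
```

```text
1.75 [421.28690531  14.20786393 260.16493487] [ 3.14150581e+00 -5.92121868e-05 -3.41260949e-01] 0.008043297866698385
```

View pics/w2z.png

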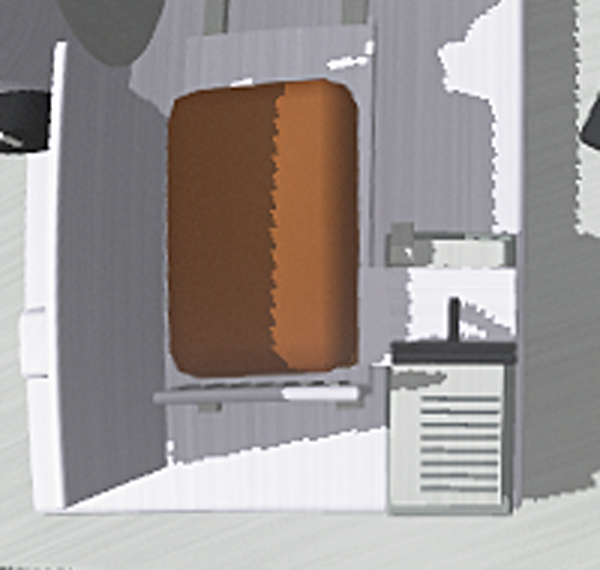

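Run:
```python
from h import *
c=load('w2')
pts=[((-225,125),35,513,30),((-225,-140),521,511,30),((-216,-76),389,503,58),((-216,-128),511,503,58),((-185,-108),461.5,444,58),((-150,-78),390,361,90),((-150,-132),516,361,90),((-92,-128),515,236,58),((-92,-86),414,236,58)]
w=[onz(c,100+u/3,v/3,z,True) for _,u,v,z in pts]
for sel in [range(9),range(2,9),[5,6,4],[0,1,2,3]]:
    th,t,r=fit([pts[i][0] for i in sel],[w[i] for i in sel]); print(th,t); print(np.round(r@np.array([[np.cos(th),-np.sin(th)],[np.sin(th),np.cos(th)]]),1).tolist())
print(ray(c,253,193,True)[0])
```

```text
-0.3508500585781389 [664.30729038  41.86710878]
[[-0.2, -1.7], [0.7, 2.1], [-0.2, 2.1], [0.3, -3.2], [-3.2, 0.3], [0.4, 1.0], [0.8, 1.6], [1.0, -3.1], [0.5, 0.9]]
-0.3527780710312399 [664.30422466  41.48253909]
[[-0.2, 2.0], [0.4, -3.2], [-3.1, 0.3], [0.4, 1.1], [0.9, 1.7], [1.1, -3.0], [0.5, 1.1]]
-0.33897146502494646 [663.48107419  45.24523881]
[[1.4, -0.1], [1.2, 0.5], [-2.6, -0.4]]
-0.34856453759616957 [664.43901592  42.16738636]
[[0.1, -1.5], [0.4, 2.3], [-0.4, 2.2], [-0.0, -3.0]]
[488.56124299  -7.92557181 470.71876852]
```

Call:
jog_arm:
  commands:
    - [0.016,-0.005,-0.03,0,0,-0.005,0]
    - [0.032,-0.01,-0.07,0,0,-0.005,0]
    - [0.032,-0.01,-0.11,0,0,-0.005,0]
    - [0.032,-0.01,-0.15,0,0,-0.005,0]
    - [0.032,-0.01,-0.17,0,0,-0.005,0]
    - [0.032,-0.01,-0.185,0,0,-0.005,0]
    - [0.032,-0.01,-0.19,0,0,-0.005,0]
    - [0.032,-0.01,-0.19,0,0,-0.005,0]
    - [0.032,-0.01,-0.19,0,0,-0.005,0]
    - [0.032,-0.01,-0.19,0,0,-0.005,0]

```text
clock: 3.0
eef_pos: [453.9, 5.3, 70.7]
eef_rot: [-3.141, -0.001, -0.35]
wrist_force: [-0.7, -0.4, -0.6]
finger_gap: 0.3
```

Run:
```python
from h import *
c=snap('wrist','w3');snap('side','d3'); s=manip.read_state(); print(s['clock'],s['eef_pos'],s['eef_rot'],s['wrist_force'],s['finger_gap'])
a=cv2.imread('pics/w3.png'); a=cv2.resize(a,(768,576),interpolation=2)
b=cv2.resize(cv2.imread('pics/d3.png')[145:255,200:330],None,fx=4,fy=4)
cv2.imwrite('pics/w3z.png',a);cv2.imwrite('pics/d3z.png',b)
```

```text
3.1 [453.71900193   5.32642997  70.45897378] [-3.14140703e+00 -5.59406080e-04 -3.50068823e-01] [ 0.40736556 -0.24962433 -0.62637517] 0.36295347644271964
```

View pics/w3z.png

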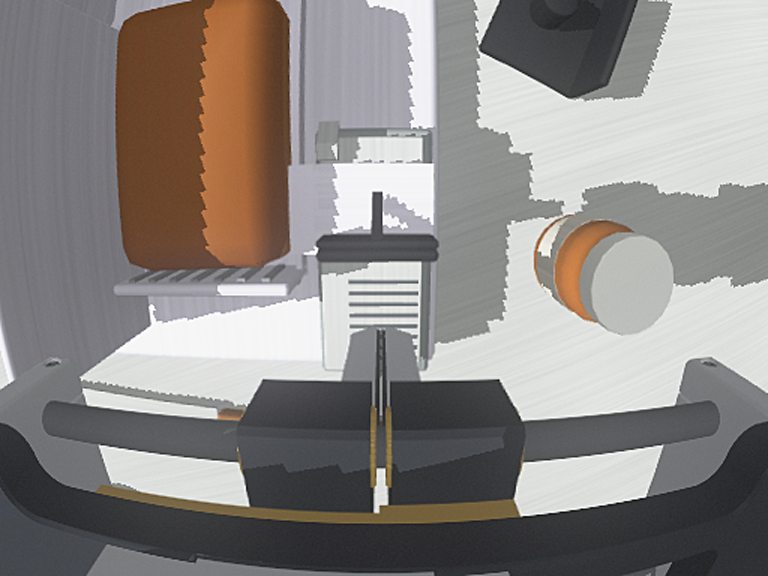

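View pics/d3z.png

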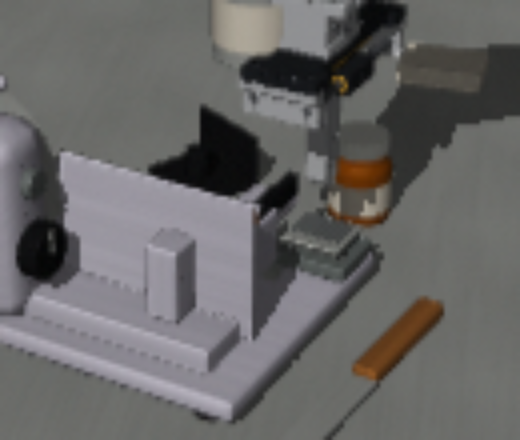

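The fingertip (zoomed pixel (380,330)) is centred over the ribbed spot (x 348–420), clear of the tab. Next I press down.

Call:
jog_arm:
  commands:
    - [0,0,-0.004,0,0,0,0]
    - [0,0,-0.008,0,0,0,0]
    - [0,0,-0.011,0,0,0,0]
    - [0,0,-0.013,0,0,0,0]
    - [0,0,-0.015,0,0,0,0]
    - [0,0,-0.017,0,0,0,0]
    - [0,0,-0.019,0,0,0,0]
    - [0,0,-0.02,0,0,0,0]
    - [0,0,-0.02,0,0,0,0]
    - [0,0,-0.02,0,0,0,0]

```text
clock: 4.35
eef_pos: [453.6, 5.3, 50.2]
eef_rot: [-3.142, -0.0, -0.35]
wrist_force: [-0.4, -0.6, 0.2]
finger_gap: 0.6
```

Run:
```python
from h import *
c=snap('wrist','w4'); 
for i in range(3):
    camera('side'); s=manip.read_state(); print(s['clock'],s['eef_pos'],s['eef_rot'],s['wrist_force'])
```

```text
4.45 [453.60922481   5.28185701  50.2250621 ] [-3.14152464e+00 -1.76285561e-04 -3.50209536e-01] [-0.18978914 -0.13402427  0.52047917]
4.5 [453.57094889   5.27363096  50.1845983 ] [-3.14155103e+00 -8.16056383e-05 -3.50223081e-01] [-0.18224767  0.86599347 -0.47546837]
4.55 [453.57933306   5.2926212   50.19287379] [-3.14152504e+00 -8.37304410e-05 -3.50213197e-01] [-0.17389809  0.08152261  0.78298585]
```

Run:
```python
from h import *
c=snap('side','d4');snap('scene','s4')
a=cv2.imread('pics/w4.png')[90:270,180:320]; a=cv2.resize(a,None,fx=3,fy=3,interpolation=2)
b=cv2.resize(cv2.imread('pics/d4.png')[175:235,240:310],None,fx=5,fy=5,interpolation=2)
b2=cv2.resize(cv2.imread('pics/s4.png')[145:200,240:310],None,fx=5,fy=5,interpolation=2)
o=np.zeros((600,790,3),np.uint8);o[:540,:420]=a;o[:300,425:775]=b;o[310:585,425:775]=b2
cv2.imwrite('pics/m4.png',o)
```

```text
(no output)
```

View pics/m4.png

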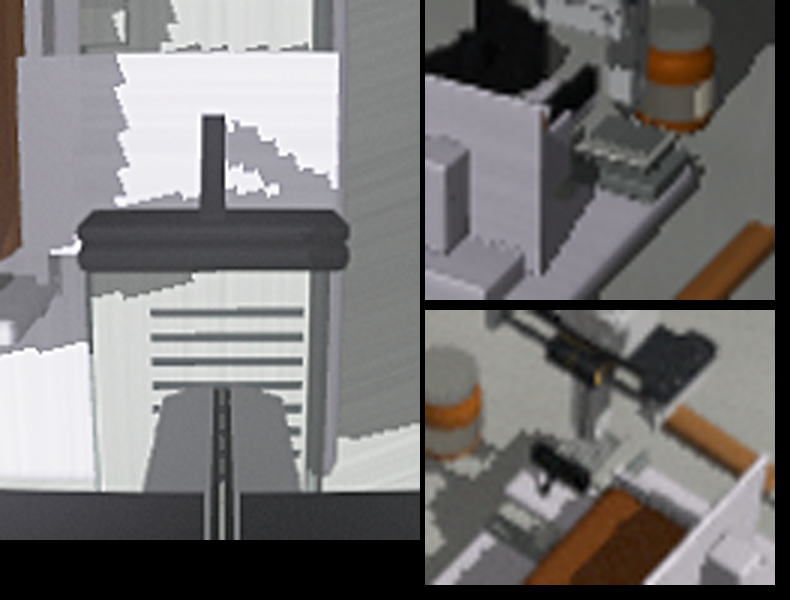

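Run:
```python
from h import *
def L(x,y,z,th=-.351,t=(664.3,41.9)): return [t[0]+np.cos(th)*x-np.sin(th)*y,t[1]+np.sin(th)*x+np.cos(th)*y,z]
P=[[453.6,5.3,50.2],L(-216,-76,58),L(-216,-128,58),L(-150,-78,90),L(-150,-132,90),L(-225,-140,30),L(-225,125,30)]
for f,n in [('d4','side'),('s4','scene'),('w4','wrist')]:
    p=proj(load(f),P,n=='wrist'); print(n,np.round(p,1).tolist())
    a=cv2.imread(f'pics/{f}.png')
    x0,y0=np.floor(p.mean(0)-[40,35]).astype(int); k=7
    a=cv2.resize(a[y0:y0+80,x0:x0+100],None,fx=k,fy=k,interpolation=2)
    for i,q in enumerate(p): 
        q=((q-[x0,y0]+.5)*k).astype(int); cv2.circle(a,tuple(map(int,q)),2,(0,0,255) if i else (0,255,0),-1)
    cv2.imwrite(f'pics/p_{f}.png',a)
```

```text
side [[279.4, 203.0], [283.4, 207.4], [290.0, 200.6], [266.8, 194.2], [274.0, 187.6], [293.5, 206.5], [256.7, 245.7]]
scene [[272.5, 173.8], [283.3, 171.7], [272.9, 165.4], [273.3, 176.7], [262.4, 169.9], [271.6, 166.9], [325.6, 199.9]]
wrist [[255.6, 215.6], [215.1, 256.8], [283.4, 257.0], [207.4, 180.3], [298.7, 180.3], [293.9, 251.6], [34.6, 240.8]]
```

View pics/p_d4.png

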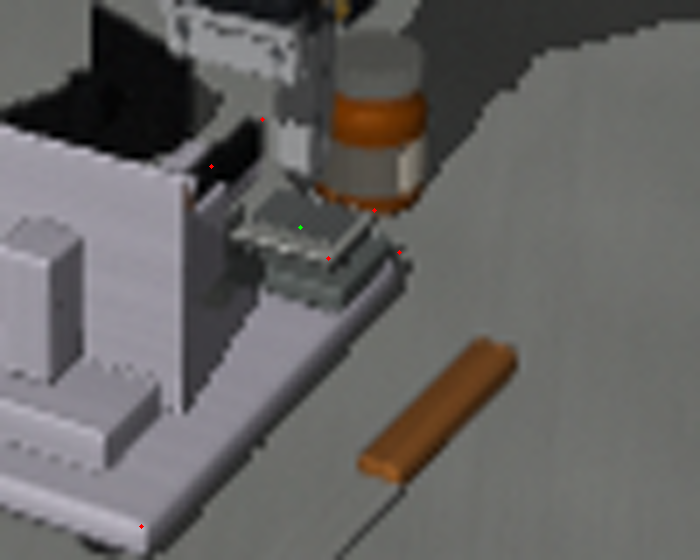

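View pics/p_s4.png

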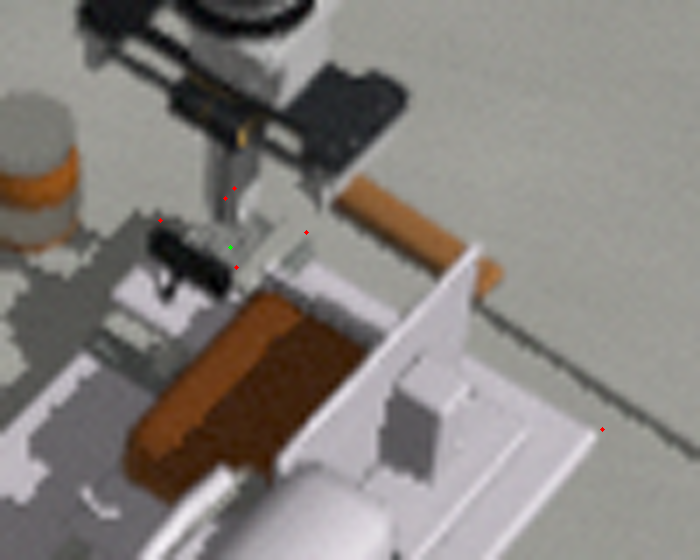

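Run:
```python
from h import *
def L(x,y,z,th=-.351,t=(664.3,41.9)): return [t[0]+np.cos(th)*x-np.sin(th)*y,t[1]+np.sin(th)*x+np.cos(th)*y,z]
P=[[453.6,5.3,50.2],L(-216,-76,58),L(-216,-128,58),L(-150,-78,90),L(-150,-132,90),L(-225,-140,30),L(-225,125,30)]
d,s=load('d4'),load('s4')
def off(c): return np.floor(proj(c,P).mean(0)-[40,35])
a=np.array([293,175])/7+off(d)-.5; b=np.array([228,222])/7+off(s)-.5
o1,d1=ray(d,*a);o2,d2=ray(s,*b)
A=np.stack([d1,-d2],1); k=np.linalg.lstsq(A,o2-o1,rcond=None)[0]
print(o1+k[0]*d1,o2+k[1]*d2)
print(manip.read_state()['eef_pos'])
```

```text
[458.21375381   3.77166364  79.14585058] [458.59371251   4.01065975  78.80590112]
[453.57768927   5.28526592  50.17908266]
```

By triangulation from both fixed views, the visible fingertip is at z≈79 mm. The reported TCP is z 50, and no force is felt. So the real tip sits about 25–29 mm above the reported TCP. I'll go down in small steps and go by the force reading.

Call:
jog_arm:
  commands:
    - [0,0,-0.003,0,0,0,0]
    - [0,0,-0.006,0,0,0,0]
    - [0,0,-0.009,0,0,0,0]
    - [0,0,-0.011,0,0,0,0]
    - [0,0,-0.013,0,0,0,0]
    - [0,0,-0.014,0,0,0,0]
    - [0,0,-0.015,0,0,0,0]
    - [0,0,-0.016,0,0,0,0]
    - [0,0,-0.016,0,0,0,0]
    - [0,0,-0.016,0,0,0,0]

```text
clock: 5.9
eef_pos: [453.6, 5.3, 34.2]
eef_rot: [-3.142, -0.0, -0.35]
wrist_force: [-0.2, 0.5, 0.4]
finger_gap: 0.5
```

Run:
```python
from h import *
snap('side','d5');snap('scene','s5');snap('wrist','w5')
s=manip.read_state(); print(s['clock'],s['eef_pos'],s['wrist_force'])
b=cv2.resize(cv2.imread('pics/d5.png')[165:225,240:310],None,fx=5,fy=5,interpolation=2)
b2=cv2.resize(cv2.imread('pics/s5.png')[145:200,240:310],None,fx=5,fy=5,interpolation=2)
a=cv2.imread('pics/w5.png')[90:270,180:320]; a=cv2.resize(a,None,fx=3,fy=3,interpolation=2)
o=np.zeros((600,790,3),np.uint8);o[:540,:420]=a;o[:300,425:775]=b;o[310:585,425:775]=b2
cv2.imwrite('pics/m5.png',o)
```

```text
6.05 [453.58413474   5.30426732  34.18856761] [-0.4010128  -1.0586281  -0.69015908]
```

View pics/m5.png

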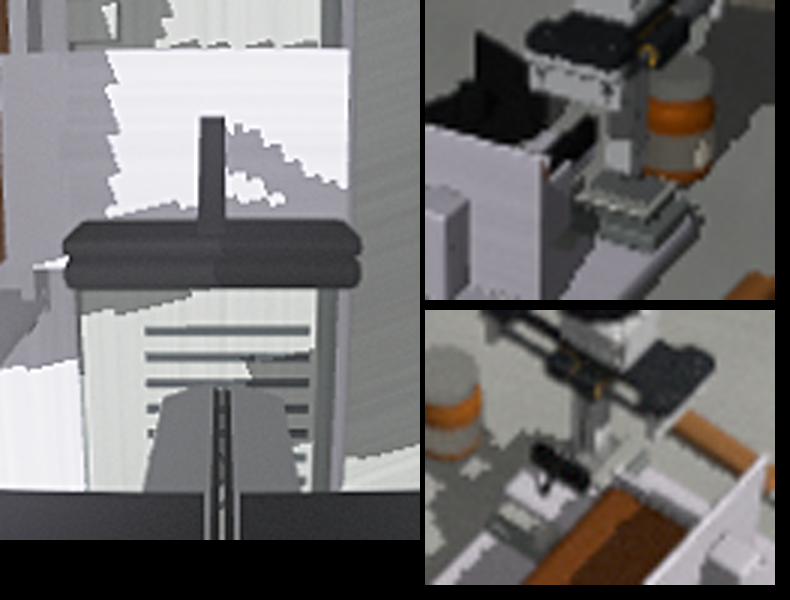

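Call:
jog_arm:
  commands:
    - [0,0,-0.001,0,0,0,0]
    - [0,0,-0.002,0,0,0,0]
    - [0,0,-0.003,0,0,0,0]
    - [0,0,-0.004,0,0,0,0]
    - [0,0,-0.005,0,0,0,0]
    - [0,0,-0.006,0,0,0,0]
    - [0,0,-0.007,0,0,0,0]
    - [0,0,-0.008,0,0,0,0]
    - [0,0,-0.008,0,0,0,0]
    - [0,0,-0.008,0,0,0,0]

```text
clock: 7.3
eef_pos: [453.6, 5.3, 26.2]
eef_rot: [-3.142, -0.0, -0.35]
wrist_force: [-1.3, 0.5, 3.2]
finger_gap: 0.9
```

Run:
```python
from h import *
snap('side','d6');snap('scene','s6');snap('wrist','w6')
s=manip.read_state(); print(s['clock'],s['eef_pos'],s['wrist_force'])
```

```text
7.45 [453.56634544   5.29076926  26.1970722 ] [-1.10437676 -0.54703186  2.61132093]
```

Call:
jog_arm:
  commands:
    - [0,0,-0.001,0,0,0,0]
    - [0,0,-0.002,0,0,0,0]
    - [0,0,-0.003,0,0,0,0]
    - [0,0,-0.004,0,0,0,0]
    - [0,0,-0.005,0,0,0,0]
    - [0,0,-0.006,0,0,0,0]
    - [0,0,-0.0065,0,0,0,0]
    - [0,0,-0.007,0,0,0,0]
    - [0,0,-0.007,0,0,0,0]
    - [0,0,-0.007,0,0,0,0]

```text
clock: 8.7
eef_pos: [453.6, 5.3, 19.2]
eef_rot: [-3.142, -0.0, -0.35]
wrist_force: [-2.4, -0.7, 6.1]
finger_gap: 0.6
```

Run:
```python
from h import *
c=snap('wrist','w7');F=[]
for i in range(5):
    s=manip.read_state();F.append(s['wrist_force']);snap('side','d7')
print(s['clock'],s['eef_pos'],np.mean(F,0),np.std(F,0))
b=cv2.resize(cv2.imread('pics/d7.png')[165:225,240:310],None,fx=5,fy=5,interpolation=2)
a=cv2.imread('pics/w7.png')[90:270,180:320]; a=cv2.resize(a,None,fx=3,fy=3,interpolation=2)
o=np.zeros((600,790,3),np.uint8);o[:540,:420]=a;o[:300,425:775]=b
cv2.imwrite('pics/m7.png',o)
```

```text
8.95 [453.5412383    5.29751164  19.19095724] [-2.72151189 -0.17613172  6.33663178] [0.43406373 0.63283336 0.60971117]
```

View pics/m7.png

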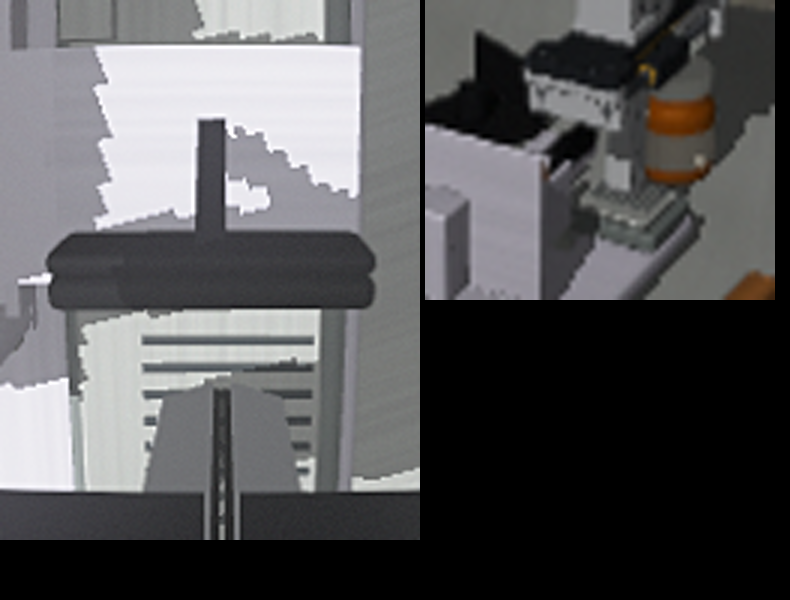

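The plate is pressed to about 6.3 N, which is roughly 6.7 mm. Before sliding forward I'll check that the gripper body clears the rear wall and loaf, since the tip-to-body distance looks short.

Run:
```python
from h import *
snap('scene','s8')
b=cv2.resize(cv2.imread('pics/d7.png')[150:220,235:335],None,fx=8,fy=8,interpolation=2); cv2.imwrite('pics/d8z.png',b)
b=cv2.resize(cv2.imread('pics/s8.png')[130:205,225:325],None,fx=8,fy=8,interpolation=2); cv2.imwrite('pics/s8z.png',b)
```

```text
(no output)
```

View pics/d8z.png

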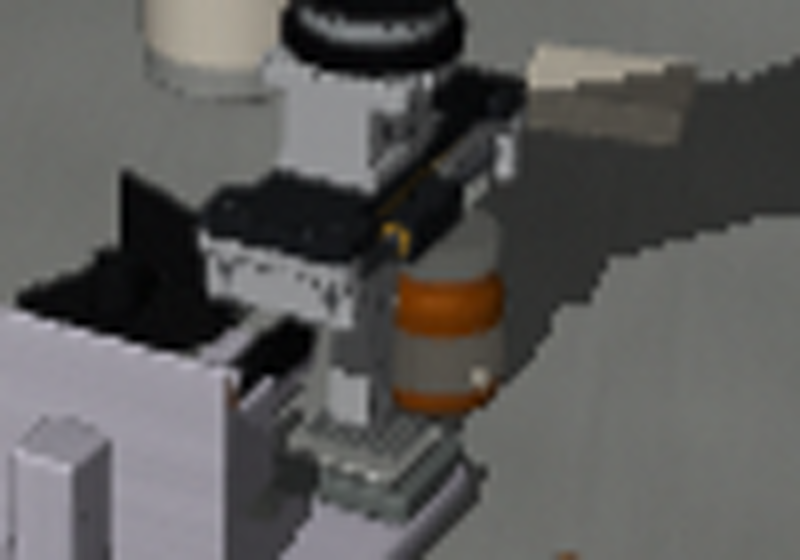

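View pics/s8z.png

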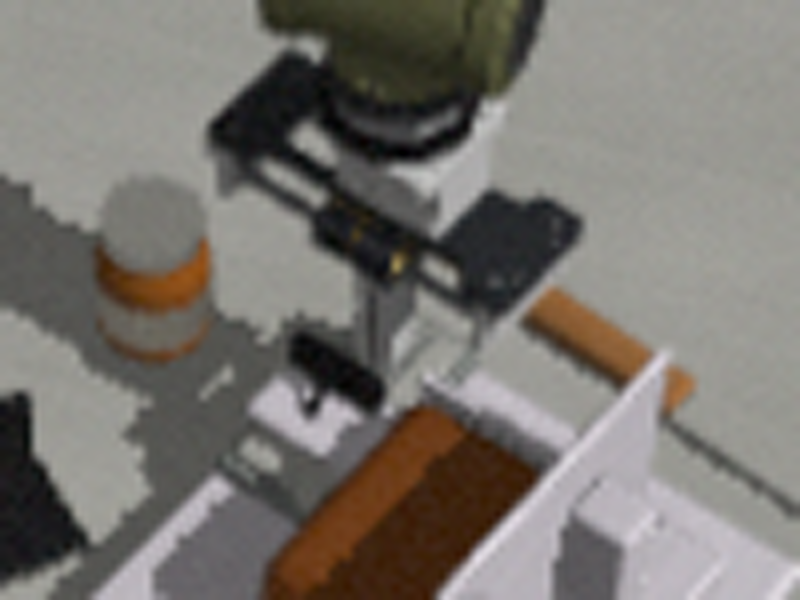

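Run:
```python
from h import *
d,s=load('d7'),load('s8')
def tri(p,q):
    o1,d1=ray(d,235+p[0]/8-.44,150+p[1]/8-.44);o2,d2=ray(s,225+q[0]/8-.44,130+q[1]/8-.44)
    k=np.linalg.lstsq(np.stack([d1,-d2],1),o2-o1,rcond=None)[0]; A,B=o1+k[0]*d1,o2+k[1]*d2
    th=-.351; m=(A+B)/2; v=m[:2]-[664.3,41.9]
    return np.round([np.cos(th)*v[0]+np.sin(th)*v[1],-np.sin(th)*v[0]+np.cos(th)*v[1],m[2],np.linalg.norm(A-B)],1)
print('plate front-bottom',tri((222,300),(476,345)),'front-top',tri((203,225),(487,308)),'tip',tri((350,420),(375,375)))
for z in (90,100,110,120): print(z,onz(d,235+222/8,150+300/8,z))
```

```text
plate front-bottom [-156.7  -34.6  141.8    1.9] front-top [-151.9  -27.4  179.3    2.9] tip [-177.3 -106.9   48.     8.9]
90 [517.466514   -24.39769004  90.        ]
100 [514.84859721  -6.68217457 100.        ]
110 [512.23068042  11.03334091 110.        ]
120 [509.61276363  28.74885639 120.        ]
```

The body's underside is at z≈142, clear of the loaf (about 95) and the rear wall (92). The tip front is at local x≈-177. Now I press a little further and slide forward against the tab.

Call:
jog_arm:
  commands:
    - [0,0,-0.0015,0,0,0,0]
    - [0.0056,-0.0021,-0.0015,0,0,0,0]
    - [0.0113,-0.0041,-0.0015,0,0,0,0]
    - [0.0169,-0.0062,-0.0015,0,0,0,0]
    - [0.0207,-0.0076,-0.0015,0,0,0,0]
    - [0.0235,-0.0086,-0.0015,0,0,0,0]
    - [0.0263,-0.0096,-0.0015,0,0,0,0]
    - [0.03,-0.011,-0.0015,0,0,0,0]
    - [0.0338,-0.0124,-0.0015,0,0,0,0]
    - [0.0338,-0.0124,-0.0015,0,0,0,0]

```text
clock: 10.3
eef_pos: [486.6, -6.7, 17.7]
eef_rot: [3.142, 0.002, -0.35]
wrist_force: [-9.0, 3.0, 11.2]
finger_gap: 0.5
```

Run:
```python
from h import *
F=[]
for i in range(3):
    s=manip.read_state();F.append(s['wrist_force']);snap('wrist','w9')
print(s['clock'],s['eef_pos'],s['eef_rot'],np.mean(F,0))
a=cv2.imread('pics/w9.png')[40:240,120:340]; a=cv2.resize(a,None,fx=3,fy=3,interpolation=2)
cv2.imwrite('pics/m9.png',a)
```

```text
10.4 [486.60187245  -6.73653525  17.67086018] [ 3.14153133e+00  1.93260658e-03 -3.50139852e-01] [-8.33216157  3.09701496 11.27641219]
```

View pics/m9.png

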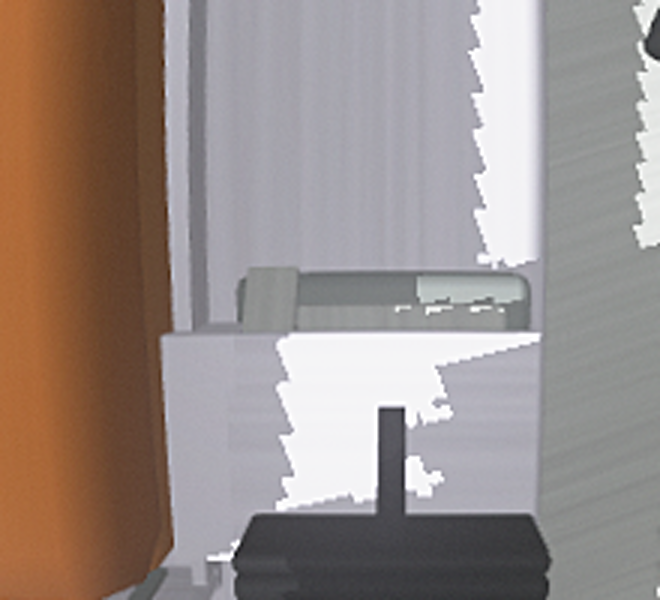

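Run:
```python
from h import *
def loc(m,th=-.351):
    v=m[:2]-[664.3,41.9]; return np.round([np.cos(th)*v[0]+np.sin(th)*v[1],-np.sin(th)*v[0]+np.cos(th)*v[1]],1)
c=load('w9')
print('tab front now',loc(onz(c,120+390/3,40+515/3,90,True)),'plat front',loc(onz(c,120+400/3,40+334/3,66,True)),'nose far',loc(onz(c,120+272/3,40+268/3,67,True)))
c=load('w2')
print('tab front then',loc(onz(c,100+450/3,341/3,90,True)),'plat',loc(onz(c,100+460/3,268/3,66,True)),'nose far',loc(onz(c,100+400/3,223/3,67,True)))
s=manip.read_state(); print(loc(s['eef_pos']))
```

```text
tab front now [-123.6 -103.6] plat front [ -96.8 -105.1] nose far [-84.5 -82. ]
tab front then [-141.  -102.4] plat [-107.3 -106.3] nose far [-86.7 -79.3]
[-150.1 -106.8]
```

The platform's front edge has moved about 10 mm and is past the nose face. I'll keep the plate down and push to about 30 mm of travel. Then I'll back off slightly, lift to tab height and continue.

Call:
jog_arm:
  commands:
    - [0.0038,-0.0014,0.0003,0,0,0,0]
    - [0.0085,-0.0031,0.0005,0,0,0,0]
    - [0.0131,-0.0048,0.0005,0,0,0,0]
    - [0.0178,-0.0065,0.0005,0,0,0,0]
    - [0.0216,-0.0079,0.0005,0,0,0,0]
    - [0.0216,-0.0079,0.0005,0,0,0,0]
    - [0.0178,-0.0065,0.0005,0,0,0,0]
    - [0.0178,-0.0065,0.008,0,0,0,0]
    - [0.0178,-0.0065,0.016,0,0,0,0]
    - [0.0178,-0.0065,0.024,0,0,0,0]

```text
clock: 11.7
eef_pos: [505.1, -13.6, 42.1]
eef_rot: [3.142, 0.0, -0.35]
wrist_force: [-0.0, -0.6, 0.4]
finger_gap: 0.7
```

Run:
```python
from h import *
def loc(m,th=-.351):
    v=m[:2]-[664.3,41.9]; return np.round([np.cos(th)*v[0]+np.sin(th)*v[1],-np.sin(th)*v[0]+np.cos(th)*v[1]],1)
F=[]
for i in range(3):
    s=manip.read_state();F.append(s['wrist_force']);snap(['scene','side','wrist'][i],['s10','d10','w10'][i])
print(s['clock'],s['eef_pos'],s['eef_rot'],np.mean(F,0),loc(s['eef_pos']))
b=cv2.resize(cv2.imread('pics/d10.png')[165:225,240:310],None,fx=5,fy=5,interpolation=2)
b2=cv2.resize(cv2.imread('pics/s10.png')[145:200,240:310],None,fx=5,fy=5,interpolation=2)
a=cv2.imread('pics/w10.png')[60:240,180:320]; a=cv2.resize(a,None,fx=3,fy=3,interpolation=2)
o=np.zeros((600,790,3),np.uint8);o[:540,:420]=a;o[:300,425:775]=b;o[310:585,425:775]=b2
cv2.imwrite('pics/m10.png',o)
```

```text
11.8 [505.59317359 -13.65084679  42.53721619] [-3.14123966e+00 -1.20037043e-03 -3.50212718e-01] [ 0.11247434 -0.41382438  0.32380622] [-129.9 -106.7]
```

View pics/m10.png

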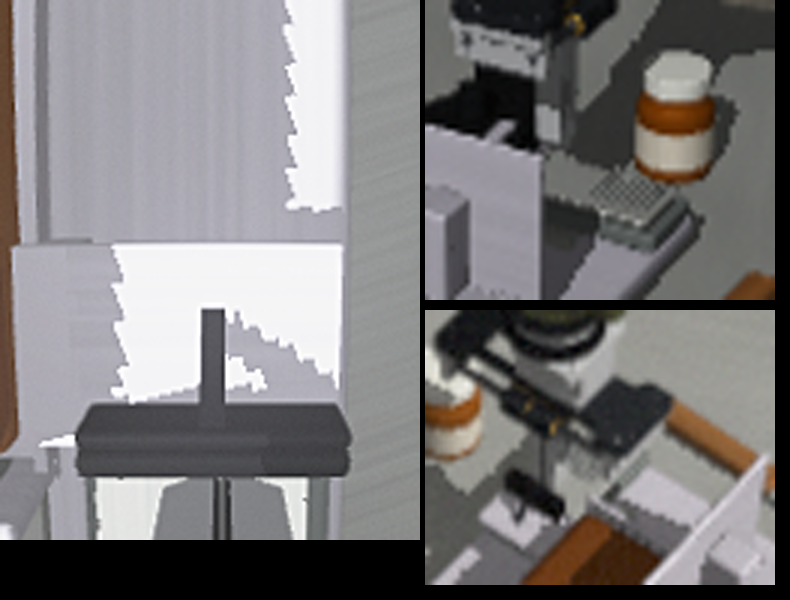

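Call:
jog_arm:
  commands:
    - [0.0047,-0.0017,0,0,0,0,0]
    - [0.0131,-0.0048,0,0,0,0,0]
    - [0.0235,-0.0086,0,0,0,0,0]
    - [0.0338,-0.0124,0,0,0,0,0]
    - [0.0441,-0.0162,0,0,0,0,0]
    - [0.0545,-0.02,0,0,0,0,0]
    - [0.0648,-0.0237,0,0,0,0,0]
    - [0.0742,-0.0272,0,0,0,0,0]
    - [0.0817,-0.0299,0,0,0,0,0]
    - [0.0854,-0.0313,0,0,0,0,0]

```text
clock: 13.1
eef_pos: [591.0, -45.1, 41.7]
eef_rot: [-3.142, -0.0, -0.35]
wrist_force: [-1.3, 0.3, 0.8]
finger_gap: 0.8
```

Run:
```python
from h import *
def loc(m,th=-.351):
    v=m[:2]-[664.3,41.9]; return np.round([np.cos(th)*v[0]+np.sin(th)*v[1],-np.sin(th)*v[0]+np.cos(th)*v[1]],1)
F=[]
for i in range(3):
    s=manip.read_state();F.append(s['wrist_force']);snap(['scene','side','wrist'][i],['s11','d11','w11'][i])
print(s['clock'],s['eef_pos'],s['eef_rot'],np.mean(F,0),loc(s['eef_pos']))
b=cv2.resize(cv2.imread('pics/d11.png')[165:225,215:285],None,fx=5,fy=5,interpolation=2)
b2=cv2.resize(cv2.imread('pics/s11.png')[145:200,225:295],None,fx=5,fy=5,interpolation=2)
a=cv2.imread('pics/w11.png')[60:240,180:320]; a=cv2.resize(a,None,fx=3,fy=3,interpolation=2)
o=np.zeros((600,790,3),np.uint8);o[:540,:420]=a;o[:300,425:775]=b;o[310:585,425:775]=b2
cv2.imwrite('pics/m11.png',o)
```

```text
13.2 [590.92568296 -45.09752886  41.70955473] [-3.14156013e+00 -4.98340976e-04 -3.50309526e-01] [-0.31711481 -0.30000796  0.13984682] [ -39.  -106.9]
```

View pics/m11.png

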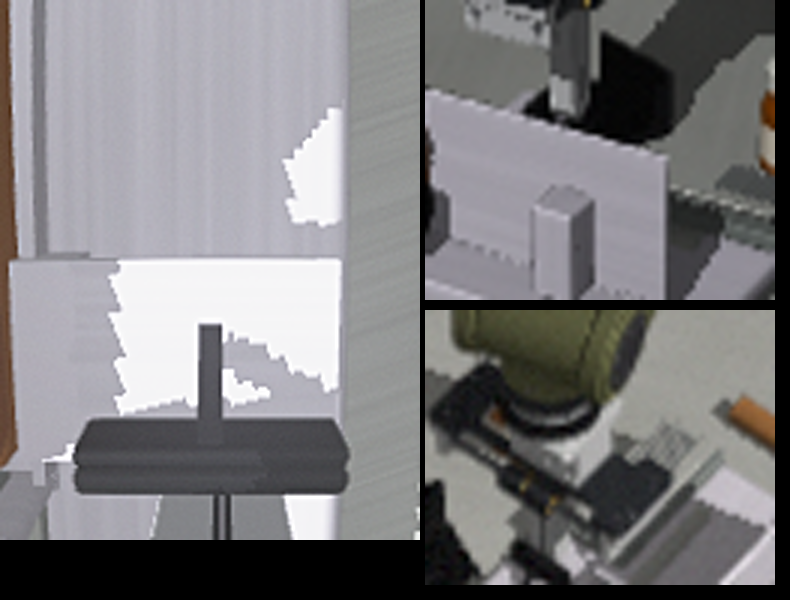

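Call:
jog_arm:
  commands:
    - [0.0019,-0.0007,0,0,0,0,0]
    - [0.0038,-0.0014,0,0,0,0,0]
    - [0.0056,-0.0021,0,0,0,0,0]
    - [0.0075,-0.0027,0,0,0,0,0]
    - [0.0089,-0.0033,0,0,0,0,0]
    - [0.0099,-0.0036,0,0,0,0,0]
    - [0.0108,-0.004,0,0,0,0,0]
    - [0.0113,-0.0041,0,0,0,0,0]
    - [0.0113,-0.0041,0,0,0,0,0]
    - [0.0113,-0.0041,0,0,0,0,0]

```text
clock: 14.5
eef_pos: [599.4, -48.2, 41.6]
eef_rot: [3.141, 0.006, -0.35]
wrist_force: [-21.3, 4.8, 14.1]
finger_gap: 0.2
```

Call:
jog_arm:
  commands:
    - [-0.0028,0.001,0,0,0,0,0]
    - [-0.0085,0.0031,0,0,0,0,0]
    - [-0.0169,0.0062,0,0,0,0,0]
    - [-0.0235,0.0086,0.01,0,0,0,0]
    - [-0.0282,0.0103,0.04,0,0,0,0]
    - [-0.035,0.013,0.08,0,0,0,0]
    - [-0.045,0.017,0.12,0,0,0,0]
    - [-0.055,0.02,0.15,0,0,0,0]
    - [-0.06,0.022,0.16,0,0,0,0]
    - [-0.06,0.022,0.16,0,0,0,0]

```text
clock: 15.75
eef_pos: [541.7, -26.9, 201.8]
eef_rot: [-3.141, -0.001, -0.35]
wrist_force: [-0.2, -0.3, -0.2]
finger_gap: 0.4
```

Run:
```python
from h import *
def loc(m,th=-.351):
    v=m[:2]-[664.3,41.9]; return np.round([np.cos(th)*v[0]+np.sin(th)*v[1],-np.sin(th)*v[0]+np.cos(th)*v[1]],1)
for i in range(3):
    s=manip.read_state();snap(['scene','side','wrist'][i],['s12','d12','w12'][i])
print(s['clock'],s['eef_pos'],s['wrist_force'],loc(s['eef_pos']))
b=cv2.resize(cv2.imread('pics/d12.png')[155:225,210:300],None,fx=4,fy=4,interpolation=2)
b2=cv2.resize(cv2.imread('pics/s12.png')[145:220,220:310],None,fx=4,fy=4,interpolation=2)
a=cv2.imread('pics/w12.png')[0:240,110:310]; a=cv2.resize(a,None,fx=2,fy=2,interpolation=2)
o=np.zeros((600,790,3),np.uint8);o[:480,:400]=a;o[:280,425:785]=b;o[290:590,425:785]=b2
cv2.imwrite('pics/m12.png',o)
```

```text
15.85 [541.54127892 -27.03791333 200.38986641] [0.17008481 0.65433307 0.40710753] [ -91.6 -106.9]
```

View pics/m12.png

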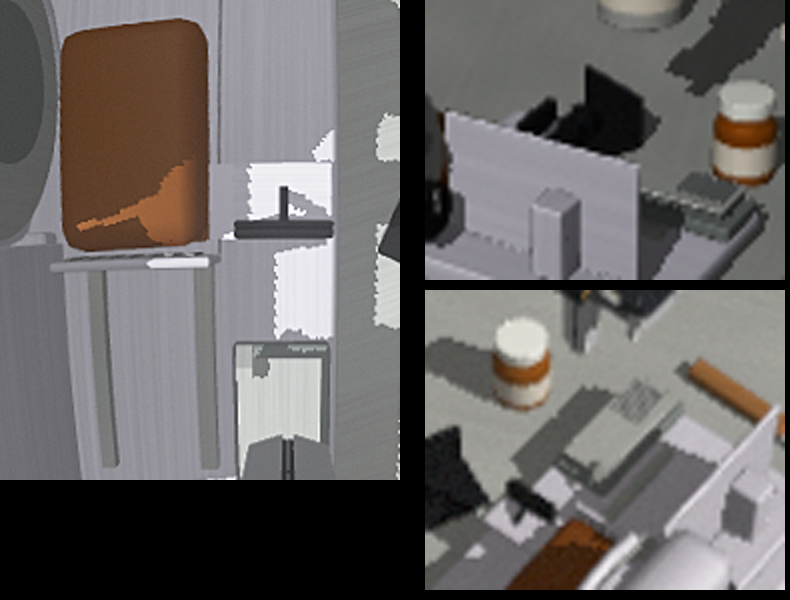

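Run:
```python
from h import *
def loc(m,th=-.351):
    v=m[:2]-[664.3,41.9]; return np.round([np.cos(th)*v[0]+np.sin(th)*v[1],-np.sin(th)*v[0]+np.cos(th)*v[1]],1)
c=load('w12')
print('tab rear',loc(onz(c,110+283/2,239/2,90,True)),'front',loc(onz(c,110+283/2,220/2,90,True)))
o=[]
for f in ['side0','d10','d12']:
    o.append(cv2.resize(cv2.imread(f'pics/{f}.png')[190:220,262:300],None,fx=10,fy=9,interpolation=2))
    o[-1]=o[-1][:270]
z=np.zeros((550,770,3),np.uint8); z[:270,:380]=o[0]; z[:270,385:765]=o[1]; z[275:545,:380]=o[2]
cv2.imwrite('pics/cmp.png',z)
```

```text
tab rear [ -21.3 -103.1] front [ -11.  -103.1]
```

View pics/cmp.png

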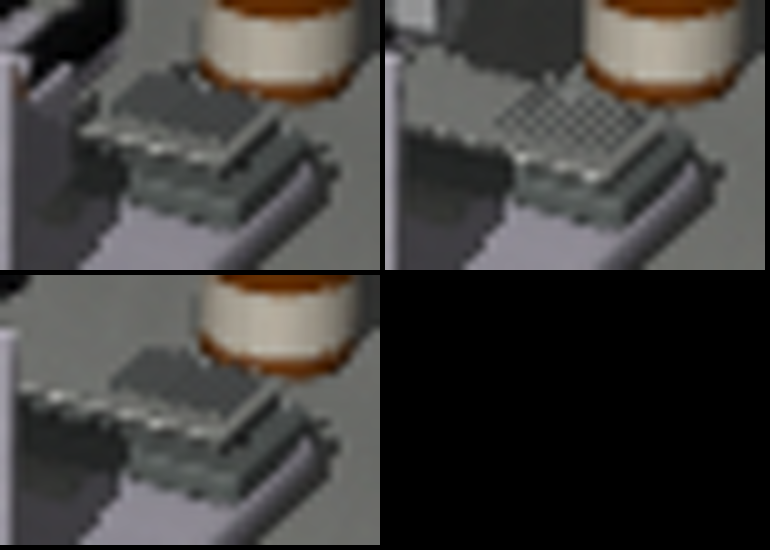

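The catch sits as high as in the first picture and clearly higher than in the pressed one. The tab front moved from -141.0 to -11.0, so 130 mm. One last check of the bystanders, then I hand in.

Run:
```python
from h import *
a=cv2.imread('pics/scene0.png');b=cv2.imread('pics/s12.png')
for n,(u,v,k) in dict(jar=(244,158,14),holder=(221,192,14),knife=(316,185,28),mug=(377,178,14),sach=(181,140,12),can=(153,168,14),scraper=(370,245,14)).items():
    A=a[v-k:v+k,u-k:u+k].astype(np.float32).mean(2);B=b[v-k:v+k,u-k:u+k].astype(np.float32).mean(2)
    print(n,np.round(cv2.phaseCorrelate(A,B)[0],2),np.abs(A-B).mean())
s=manip.read_state();print(s['clock'],s['wrist_force'])
manip.sign_off()
```

```text
jar [-0.52 -0.01] 10.760204
holder [ 0.07 -0.27] 7.105017
knife [0.03 0.01] 6.8405614
mug [0.01 0.07] 3.5344388
sach [ 0.4  -0.19] 14.217593
can [0.07 0.13] 7.3307824
scraper [ 0.   -0.04] 5.133503
15.9 [-0.43233762  1.07498591 -0.64714719]
the job is handed in; nothing more can be done
```

The loaf carriage is at its end stop and the catch has sprung back up behind it. I handed the job in at 15.9 s with the arm clear of everything.

**What I did:** With the shut fingertips I pressed the thumb plate down and slid forward along it against the tab, keeping it down until about 30 mm of carriage travel. I then backed off slightly, raised to tab height and pushed the tab from behind to the stop. After that I drew back and up.

**Last checks:**
- **Carriage:** the tab's front edge moved 130.0 mm by wrist camera. The push ended against a hard stop at about 21 N.
- **Catch:** in the side view the plate looks the same as before pressing.
- **Forces:** the wrist read about 0 after I drew away.
- **Bystanders:** image shifts between first and last pictures were about half a pixel or less. The largest, at the jar (0.5 px) and sachets (0.4 px), are probably due to changed shadows, but I did not check this further.

**Disagreements:**
- **Tip height:** the real fingertips sat about 30 mm higher than the reported TCP, so I found the plate by touch and from the fixed cameras.
- **Carriage position:** the finger's position at the stop implied about 128 mm of travel. That is within the 2 mm calibration error.
- **Vertical force:** the wrist also read about 14 N upward against the stop, which I took to be friction at the tab.

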